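# Unstack the filter-holder parts onto their drying holders

## Robot

A 6-joint arm with a two-finger parallel gripper is mounted at the origin on the work surface. World frame = base frame: x ahead of the robot, y to its left, z up, the work surface at z = 0. Lengths are in mm, angles in degrees, forces in N, time in s.
With the tool pointing down it reaches from about 350 to 850 mm from the base axis. Payload 8.1 kg.
Tool frame: the origin (TCP) lies midway between the tips of the shut fingers; the grasp point (between the pads) lies 19 mm behind it; z points along the fingers, y is the line along which they close (so a half turn about z gives the same grasp; the last joint's range is limited). The gripper opens to 85 mm and grips with 20 to 120 N. Pads are 22 mm wide; open, the fingers measure 114 mm over their backs; the gripper's body (76 mm by 85 mm) begins 54 mm behind the grasp point. The pads swing forward as they close: fully open they stand 13 mm farther back than shut.
Start: joints at [60.023, 7.471, 85.268, -0, 87.261, -4.893], TCP at [254.349, 543.426, 231.292] pointing down, gripper open.
Joint ranges: [-169.43, 169.43], [-51.17, 129.36], [1.28, 143.12], [-76.62, 256.62], [0, 156.53], [-152.29, 152.29]. Speed limits (degrees/s): [136.94, 136.94, 159.86, 180, 180, 180].

## Interface

Orientations are given as [roll, pitch, yaw] about the fixed x, y, z axes, in that order (R = Rz(yaw) Ry(pitch) Rx(roll)).
In Python, from bench import r gives the robot as it stands.
- The arm moves only by the tool apply_moves, never from a script. Its argument "steps" is a list of rows, each a list of 7 numbers: the opening, from -1 (shut) to 1 (fully open), then the shift along the tool's x, y, z in mm, then the turn, a rotation vector about the tool's x, y, z in units of 5 degrees (1.0 is 5 degrees). A call has exactly 8 rows; each row shifts and turns the commanded pose from where the row before left it, along the tool's axes as they then stand; what a row does not reach is not made up. A row lasts 1/10 s, in which the tool goes at most 50 mm and 8.59 degrees, less where a joint would pass 70% of its speed; a pose out of reach is approached as far as the arm can. A call is refused whole if a number of a shift passes 50 or a number of a turn 1, either way. A call with a gripper value outside its range is refused whole. The fingers move at their own pace and stop on an object; "squeeze" is the grip in N (left out, the last holds). Time passes only in rows, so rows that do not move let the fingers close, or fill a call up. It gives the time, the measured TCP pose, the force, the opening and the grip force at its end, in the units of the state.
- r.sense(): the state, without advancing time (a new reading comes with each control period).
- r.snapshot(name): name is "scene" or "top"; returns a dict with "color" (400x640x3 uint8, blue, green, red), "depth" (400x640 float32, mm along the optical axis (not along the pixel's ray), 0 where there is no reading), "mtx" (3x3 intrinsics, pixels), "T" (4x4, takes a point from camera to world coordinates). Camera axes: x right, y down, z forward; pixel columns grow to the right and rows downward; lengths in mm; the calibration is good to about 2 mm. A picture is of the moment at which its call begins.
- r.hand_in(): hands the job in; it is judged then, once.
The state is a dict: "time": time; "joint_pos": joint angles; "qd": joint speeds; "joint_efforts": joint torques, N m; "tool_pos": TCP position; "tcp_rot": TCP orientation; "ft_force": force on the tool from outside, world axes, zero at the start; "wrist_torque": the same for the moment, N m; "finger_gap": finger opening in mm; "grip_force": force on a finger pad.
Only numpy, scipy, OpenCV 4.12 (cv2) and the standard library are available. Lean on these libraries where they do the work, as an engineer would, in place of code of your own. Each camera call takes 0.05 s, during which the arm holds its last target. There are 200 camera calls.

## Task

The washed parts of a filter holder are stacked up on the bench. Take the stack apart from the top down, one part at a time, and set each gently and upright, as it stands now, on its own drying holder: the rubber stopper in the small round dish, the steel cup in the square tray, the hexagonal nut over the peg, flat on its plate, and the big base disc in the wide round dish. Do not drop or tip over any part, leave the glass beaker where it stands, and let go of everything.

Things in the scene. Friction and masses are not known exactly. Their poses are not given: they have to be found in the camera images.
- stopper: Black rubber stopper, top of the stack at the start: 30 mm tall, upper 16 mm a cylinder of 32 mm diameter, tapering below to a foot of 26 mm diameter; about 30 g. It stands loosely on the cup. Its origin is the centre of its underside, z up.
- cup: Small stainless-steel cup standing upside down (its closed flat end up) under the stopper: a plain cylinder of 40 mm diameter, 42 mm tall, with a bead of 44 mm diameter around the lowest 4 mm; about 120 g. It stands loosely on the nut. Its origin is the centre of its underside, z up.
- hex_nut: Hexagonal ring nut of pale aluminium under the cup: 52 mm across flats, 60 mm across corners, 18 mm tall, with a hexagonal through-hole 30 mm across flats; about 120 g. It lies loosely on the base disc. Its x axis is normal to one pair of flats (the other pairs are at 60 and 120 degrees to it). Its origin is the centre of its underside, z up.
- base_disc: Round stainless-steel base disc with a dark top, bottom of the stack, lying on the bench: 68 mm diameter, 24 mm tall; about 300 g. Its origin is the centre of its underside, z up.
- small_dish: Small round dish, place of the stopper: 50 mm outside, 9 mm tall, with a grey-floored round recess of 40 mm diameter whose floor is 4 mm above the bench (rim 5 mm above the floor). Fixed to the bench; white plastic. Its origin is the centre of its underside, z up.
- square_tray: Small square tray, place of the cup: 62 mm square outside, 9 mm tall, with a grey-floored square recess of 54 mm whose floor is 4 mm above the bench (rim 5 mm above the floor). Fixed to the bench; white plastic. Its origin is the centre of its underside, z up.
- peg_plate: Round plate with an upright peg at its centre, place of the nut: plate 84 mm diameter, 5 mm thick, without rim; the peg is of dark steel, 16 mm in diameter and rises 12 mm above the plate. The nut's hole goes over the peg. Fixed to the bench; white plastic. Its origin is the centre of its underside, z up.
- wide_dish: Wide round dish, place of the base disc: 90 mm outside, 9 mm tall, with a grey-floored round recess of 80 mm diameter whose floor is 4 mm above the bench (rim 5 mm above the floor). Fixed to the bench; white plastic. Its origin is the centre of its underside, z up.
- beaker: Empty glass beaker, loose, about 76 mm diameter and 98 mm tall, standing among the holders; not to be moved. Its origin is the centre of its underside, z up.
There are look-alikes about, which are no part of the job. What is shaped like the wide_dish but green or turquoise is not meant. What is shaped like the stopper but brown or red is not meant.

How it is judged (in metres and radians):
On the way, in this order (a step that is already met when the one before it is completed fails the run):
1. the rubber stopper stands released in the small round dish (horizontal distance between stopper and small_dish below 0.01 m and z of stopper in the frame of small_dish between 0.001 and 0.007 m and angle between stopper's own z axis and vertical below 0.08 rad and linear speed of stopper below 0.02 m/s and contact force between the fingers and stopper below 0.05 N), for 0.2 s.
2. then the steel cup stands released in the square tray (horizontal distance between cup and square_tray below 0.01 m and z of cup in the frame of square_tray between 0.001 and 0.007 m and angle between cup's own z axis and vertical below 0.08 rad and linear speed of cup below 0.02 m/s and contact force between the fingers and cup below 0.05 N), for 0.2 s.
3. then the hexagonal nut lies released over the peg, flat on its plate (horizontal distance between hex_nut and peg_plate below 0.01 m and z of hex_nut in the frame of peg_plate between 0.002 and 0.008 m and angle between hex_nut's own z axis and vertical below 0.08 rad and linear speed of hex_nut below 0.02 m/s and contact force between the fingers and hex_nut below 0.05 N), for 0.2 s.
4. last, the big base disc lies released in the wide round dish (horizontal distance between base_disc and wide_dish below 0.01 m and z of base_disc in the frame of wide_dish between 0.001 and 0.007 m and angle between base_disc's own z axis and vertical below 0.08 rad and linear speed of base_disc below 0.02 m/s and contact force between the fingers and base_disc below 0.05 N), for 0.2 s.
At the end, for the whole second after the job is handed in: Each of the four parts is seated on its own holder: within 10 mm of the holder's centre, its underside within 3 mm of the holder's floor or plate, upright within 0.08 rad, at rest and not touched by the fingers (all of step 1 and all of step 2 and all of step 3 and all of step 4).
It fails at once if a part is tipped over (more than 0.6 rad from upright) (angle between any of stopper, cup, hex_nut, base_disc's own z axis and vertical above 0.6 rad).
It fails at once if a part is dropped (falls freely faster than 0.6 m/s) ((linear speed of stopper above 0.6 m/s and contact force between anything else and stopper below 0.01 N) or (linear speed of cup above 0.6 m/s and contact force between anything else and cup below 0.01 N) or (linear speed of hex_nut above 0.6 m/s and contact force between anything else and hex_nut below 0.01 N) or (linear speed of base_disc above 0.6 m/s and contact force between anything else and base_disc below 0.01 N)).
It fails at once if the beaker is moved by more than 25 mm (distance of beaker from where it was at the start of the episode above 0.025 m).
It also fails if it takes over 112 s, if anything falls off the work surface, if the arm or the gripper's body presses on something with over 40 N, if the wrist force passes 120 N, or if a joint passes its speed limit or range.

## Working session

There is one attempt and no reset: what is moved stays moved. The work goes in short steps, Python scripts to look and compute and a tool call to move; the robot and the scene stay as the last step left them, time stands still between calls to the robot, and variables do not carry over. Pictures are saved under pics/ and viewed, at most 14 in all, crops included, and the job is handed in when it is done.

Besides the shell and the picture viewer there is one more tool, called after "Emit:" in YAML: its name, and indented under it one key for each argument. apply_moves: Moves the arm, as the interface text tells. Its arguments: {"type":"object","properties":{"steps":{"type":"array"},"squeeze":{"type":"number"}},"required":["steps"]}

```bash
mkdir -p pics; ls
python3 - <<'E'
from bench import r
import cv2,numpy as np
for n in("scene","top"):
    s=r.snapshot(n); cv2.imwrite(f"pics/{n}0.png",s["color"]); np.savez(f"{n}0.npz",**s)
    print(n,s["T"].round(3).tolist(),s["mtx"].tolist())
print(r.sense())
E
```

```text
pics
scene [[-0.33, 0.697, -0.637, 1117.347], [0.944, 0.242, -0.225, 226.679], [-0.003, -0.676, -0.737, 762.761], [0.0, 0.0, 0.0, 1.0]] [[511.13584503093284, 0.0, 321.5686627165016], [0.0, 511.13584503093284, 204.65026351436774], [0.0, 0.0, 1.0]]
top [[-0.016, -0.997, 0.069, 450.58], [-1.0, 0.016, -0.003, 34.342], [0.002, -0.069, -0.998, 947.27], [0.0, 0.0, 0.0, 1.0]] [[448.54414946768696, 0.0, 318.48643142648564], [0.0, 448.54414946768696, 198.43481236717244], [0.0, 0.0, 1.0]]
{'time': 0.1, 'joint_pos': array([ 6.00233927e+01,  7.51072107e+00,  8.53240758e+01,  5.70050206e-04,
        8.72619155e+01, -4.89109448e+00]), 'qd': array([-0.12191268, -0.12119693, -0.23043409, -0.08255495,  0.11670091,
       -0.04907136]), 'joint_efforts': array([ 3.64620209e-04, -5.70957363e+01, -5.01938653e+01, -2.07418461e-04,
        8.29275290e-03,  4.30813589e-05]), 'tool_pos': array([254.08779562, 542.98795067, 230.34003017]), 'tcp_rot': array([-1.79903688e+02, -8.81317395e-03,  1.54914452e+02]), 'ft_force': array([ 0.08686901, -0.53298316,  0.40746625]), 'wrist_torque': array([ 0.05552495, -0.06289604,  0.04010925]), 'grip_force': 0.0, 'finger_gap': 85.87557431098848}
```

View pics/scene0.png

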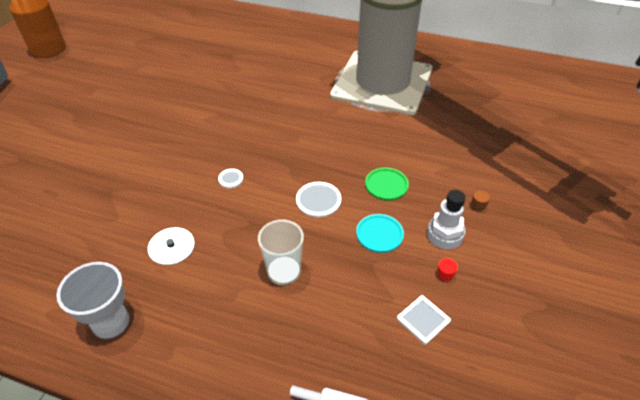

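View pics/top0.png

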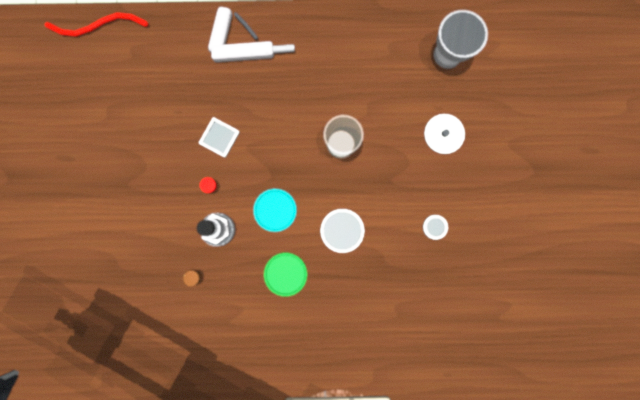

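The pictures show these parts and holders (top view pixels):
- Stack at (215,230), with its black stopper at (206,228). The red (207,185) and brown (191,278) stoppers are look-alikes.
- Wide dish: the candidates are white (342,231), cyan (275,210) and green (285,274). The white one fits, since green and turquoise are ruled out.
- Small dish (435,227), peg plate (445,134), square tray (219,137) and beaker (343,137).

I'll enlarge crops to confirm and measure.

```bash
cat > h.py <<'E'
import numpy as np,cv2
def pix2w(s,u,v,z):
    K,T=s["mtx"],s["T"]; d=T[:3,:3]@np.linalg.solve(K,[u,v,1]); o=T[:3,3]
    return (o+d*(z-o[2])/d[2])
def cloud(s):
    K,T=s["mtx"],s["T"]; d=s["depth"]; v,u=np.mgrid[:400,:640]
    P=np.stack([(u-K[0,2])/K[0,0]*d,(v-K[1,2])/K[1,1]*d,d],-1)
    return P@T[:3,:3].T+T[:3,3]
E
python3 - <<'E'
from h import *
t=np.load("top0.npz");c=np.load("scene0.npz")
def w2p(s,P):
    q=np.linalg.inv(s["T"])@np.r_[P,1]; q=s["mtx"]@q[:3]; return q[:2]/q[2]
for s,nm in((t,"top"),(c,"scene")):
    im=s["color"].astype(int); W=((im.min(2)>130)&(im.max(2)-im.min(2)<40)).astype(np.uint8)
    n,l,st,ce=cv2.connectedComponentsWithStats(W)
    cs,_=cv2.findContours(W,cv2.RETR_EXTERNAL,cv2.CHAIN_APPROX_NONE)
    for k in cs:
        a=cv2.contourArea(k)
        if 150<a<4000:
            m=cv2.moments(cv2.convexHull(k)); u,v=m["m10"]/m["m00"],m["m01"]/m["m00"]
            p=pix2w(s,u,v,9); R=cv2.minAreaRect(k)
            print(nm,round(u,1),round(v,1),a,p.round(1)[:2],np.round(R[1],1),round(R[2],1))
            if nm=="top" and 190<u<245 and v<160:
                b=[pix2w(s,x,y,9)[:2] for x,y in cv2.boxPoints(R)]; e=b[1]-b[0]; print(" tray edge deg",np.degrees(np.arctan2(e[1],e[0])),np.linalg.norm(e))
P=cloud(t)
g=P[190:270,180:260].reshape(-1,3)
for lo,hi in((107,120),(78,90),(38,46),(18,30)):
    q=g[(g[:,2]>lo)&(g[:,2]<hi)]; print(lo,len(q),q.mean(0).round(1) if len(q) else'', (q.min(0).round(0),q.max(0).round(0)) if len(q) else'')
P=cloud(c); g=P[185:255,415:475].reshape(-1,3)
for lo,hi in((107,120),(78,90),(38,46),(18,30)):
    q=g[(g[:,2]>lo)&(g[:,2]<hi)]; print(lo,len(q),q.mean(0).round(1) if len(q) else'', (q.min(0).round(0),q.max(0).round(0)) if len(q) else'')
a=cv2.resize(t["color"][190:270,170:270],None,fx=6,fy=6,interpolation=cv2.INTER_CUBIC)
b=cv2.resize(c["color"][180:260,405:505],None,fx=6,fy=6,interpolation=cv2.INTER_CUBIC)
cv2.imwrite("pics/crop1.png",a);cv2.imwrite("pics/crop2.png",b)
E
```

```text
top 435.0 226.8 464.0 [ 452.6 -210.6] [24. 24.] 90.0
top 216.9 229.3 622.5 [454.7 244.6] [30.3 33.4] 11.9
top 342.0 230.5 1470.0 [448.  -16.1] [43.1 43.1] 45.0
top 342.4 138.2 605.0 [642.8 -20.8] [37.4 33.4] 10.9
top 218.6 137.0 905.0 [649.4 241. ] [31.3 31.3] 29.1
 tray edge deg -28.852481449897443 66.4517311558803
top 444.1 133.4 1235.5 [ 649.7 -236.6] [39. 40.] 90.0
top 462.6 33.6 1834.5 [ 866.7 -284.2] [47. 49.] 90.0
top 242.4 38.3 1578.0 [863.4 189.9] [86.3 51.8] 29.4
 tray edge deg -28.772475530416475 113.31705099058411
top 88.8 1.4 408.5 [950.5 521.4] [  4. 243.] 90.0
scene 320.7 393.5 549.5 [827.7 122. ] [76.5 12.4] 3.5
scene 12.3 389.6 276.5 [ 974.8 -318.3] [28.  16.7] 21.8
scene 108.4 323.3 256.5 [ 832.3 -248. ] [13.6 36.5] 66.6
scene 423.4 319.0 1384.5 [653.5 241.4] [42.5 36.7] 42.3
scene 88.9 288.1 2593.5 [ 785.1 -321. ] [48.7 68.9] 63.4
scene 170.7 245.6 1312.0 [ 656.  -234.8] [35.8 47.4] 63.4
scene 281.4 249.8 2122.0 [597.5 -36. ] [63. 44.] 90.0
scene 447.7 224.4 929.5 [435.1 243.9] [36.8 44.9] 23.2
scene 318.1 198.8 1215.5 [453.3 -14.9] [34. 44.] 90.0
scene 230.2 177.9 359.5 [ 456.9 -209.8] [18. 24.] 90.0
scene 374.0 85.8 1637.5 [ 35.9 -12.3] [84.5 51.4] 32.7
scene 318.3 6.8 1189.5 [-315.6 -287.1] [ 20. 121.] 90.0
107 236 [457.7 243.4 113.8] (array([442., 228., 107.]), array([472., 260., 118.]))
78 138 [454.  233.   83.6] (array([438., 222.,  79.]), array([474., 255.,  90.]))
38 177 [454.8 234.2  42.4] (array([427., 216.,  38.]), array([483., 268.,  46.]))
18 258 [459.  233.2  24.1] (array([422., 209.,  18.]), array([536., 270.,  30.]))
107 228 [461.4 244.  112.9] (array([443., 228., 107.]), array([476., 260., 117.]))
78 158 [467.1 239.9  83.4] (array([445., 222.,  78.]), array([479., 261.,  90.]))
38 230 [469.4 244.6  41.8] (array([439., 216.,  38.]), array([486., 270.,  46.]))
18 307 [469.3 244.1  23.9] (array([357., 209.,  18.]), array([491., 283.,  30.]))
```

View pics/crop1.png

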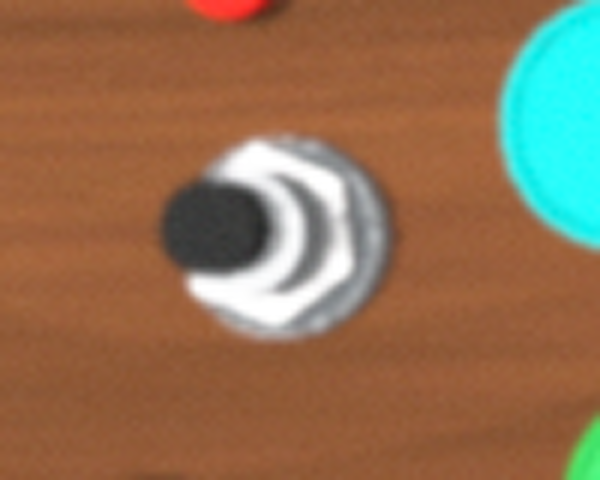

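View pics/crop2.png

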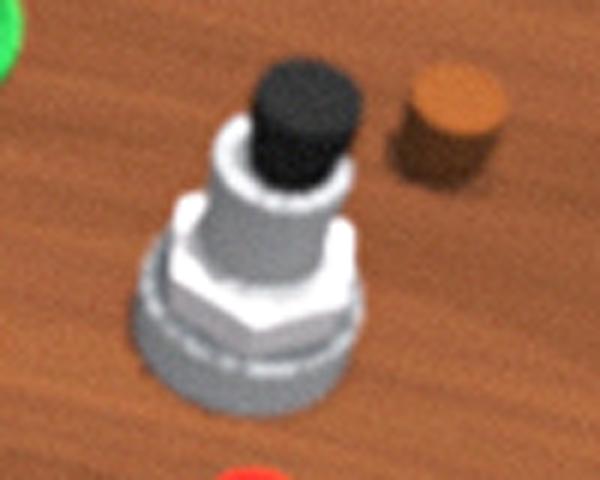

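The crops confirm the black stopper on top, the cup, a nut with flats roughly facing ±y, and the disc. The stack centre is at about (457,243.5). Turning to yaw 180 first.

Emit:
apply_moves:
  steps:
    - [1, 0, 0, 0, 0, 0, -1]
    - [1, 0, 0, 0, 0, 0, -1]
    - [1, 0, 0, 0, 0, 0, -1]
    - [1, 0, 0, 0, 0, 0, -1]
    - [1, 0, 0, 0, 0, 0, -1]
    - [1, 0, 0, 0, 0, 0, 0]
    - [1, 0, 0, 0, 0, 0, 0]
    - [1, 0, 0, 0, 0, 0, 0]
  squeeze: 25

```text
time: 0.9
tool_pos: [254.3, 543.3, 231.1]
tcp_rot: [-180.0, -0.0, 179.8]
ft_force: [-0.1, -0.1, 0.2]
finger_gap: 85.5
grip_force: 0.0
```

Emit:
apply_moves:
  steps:
    - [1, -29, -43, 10, 0, 0, 0]
    - [1, -29, -43, 10, 0, 0, 0]
    - [1, -29, -43, 10, 0, 0, 0]
    - [1, -29, -43, 10, 0, 0, 0]
    - [1, -29, -43, 10, 0, 0, 0]
    - [1, -29, -43, 10, 0, 0, 0]
    - [1, -29, -42, 10, 0, 0, 0]
    - [1, 0, 0, 0, 0, 0, 0]

```text
time: 1.7
tool_pos: [448.6, 253.4, 163.5]
tcp_rot: [-179.8, -0.0, 179.5]
ft_force: [-0.9, 0.8, -0.2]
finger_gap: 85.4
grip_force: 0.0
```

Emit:
apply_moves:
  steps:
    - [1, 0, 0, 0, 0, 0, 0]
    - [1, 0, 0, 0, 0, 0, 0]
    - [1, 0, 0, 0, 0, 0, 0]
    - [1, 0, 0, 0, 0, 0, 0]
    - [1, 0, 0, 0, 0, 0, 0]
    - [1, 0, 0, 0, 0, 0, 0]
    - [1, 0, 0, 0, 0, 0, 0]
    - [1, 0, 0, 0, 0, 0, 0]

```text
time: 2.5
tool_pos: [446.5, 258.7, 164.9]
tcp_rot: [-180.0, 0.0, 179.9]
ft_force: [-0.1, 0.2, 0.3]
finger_gap: 85.3
grip_force: 0.0
```

Run:
```python
from bench import r
import cv2
s=r.snapshot("scene"); cv2.imwrite("pics/a1.png",cv2.resize(s["color"][110:270,370:530],None,fx=3.7,fy=3.7,interpolation=cv2.INTER_CUBIC)); print(r.sense()["tool_pos"])
```

```text
[446.48873317 258.59330944 164.88772078]
```

View pics/a1.png

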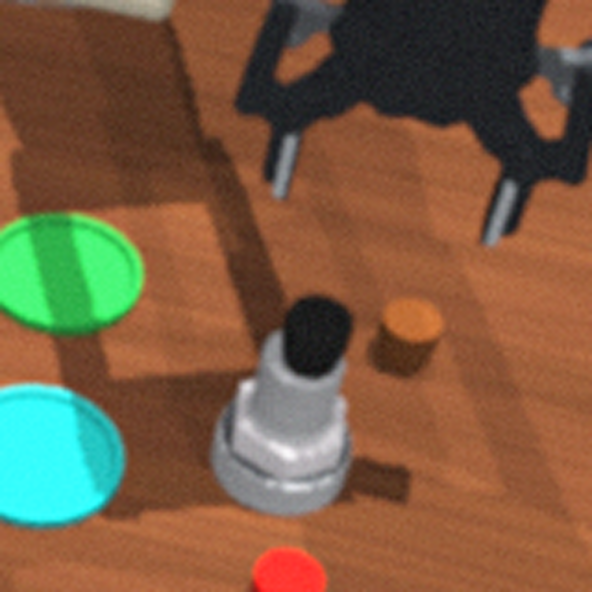

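The stack is unmoved, with the open gripper above and behind it. I'll align, then descend.

Emit:
apply_moves:
  steps:
    - [1, -6, -8, 0, 0, 0, 0]
    - [1, -5, -7, 0, 0, 0, 0]
    - [1, 0, 0, 15, 0, 0, 0]
    - [1, 0, 0, 15, 0, 0, 0]
    - [1, 0, 0, 15, 0, 0, 0]
    - [1, 0, 0, 15, 0, 0, 0]
    - [1, 0, 0, 15, 0, 0, 0]
    - [1, 0, 0, 0, 0, 0, 0]

```text
time: 3.35
tool_pos: [455.3, 242.8, 86.5]
tcp_rot: [-179.9, -0.3, 179.9]
ft_force: [-0.5, -0.1, -0.2]
finger_gap: 85.4
grip_force: 0.0
```

Run:
```python
from bench import r
import cv2,numpy as np
from h import *
s=r.snapshot("scene"); cv2.imwrite("pics/a2.png",cv2.resize(s["color"][130:260,380:510],None,fx=4.5,fy=4.5,interpolation=cv2.INTER_CUBIC)); print(r.sense()["tool_pos"])
```

```text
[456.19092294 243.14630808  88.02444506]
```

View pics/a2.png

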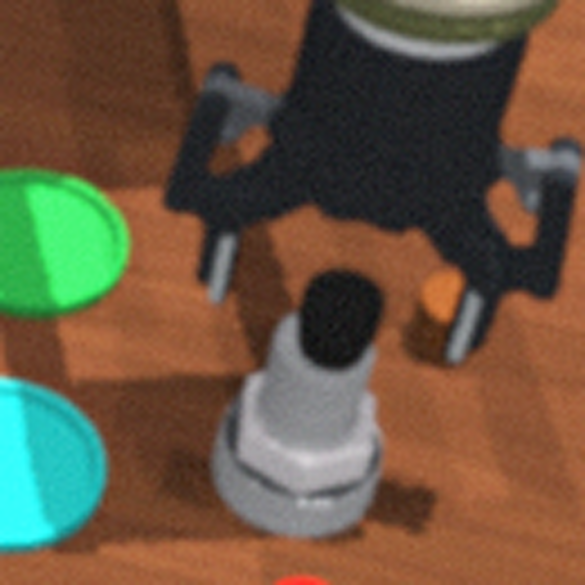

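The fingers straddle the stopper: tips at (217,298) and (457,360), midpoint on its axis. Closing.

Emit:
apply_moves:
  steps:
    - [-1, 0, 0, 0, 0, 0, 0]
    - [-1, 0, 0, 0, 0, 0, 0]
    - [-1, 0, 0, 0, 0, 0, 0]
    - [-1, 0, 0, 0, 0, 0, 0]
    - [-1, 0, 0, 0, 0, 0, 0]
    - [-1, 0, 0, 0, 0, 0, 0]
    - [-1, 0, 0, 0, 0, 0, 0]
    - [-1, 0, 0, 0, 0, 0, 0]
  squeeze: 25

```text
time: 4.2
tool_pos: [458.0, 243.8, 90.7]
tcp_rot: [180.0, 0.1, 179.9]
ft_force: [-0.3, 1.0, 6.7]
finger_gap: 31.2
grip_force: 25.3
```

Emit:
apply_moves:
  steps:
    - [-1, 0, 0, 0, 0, 0, 0]
    - [-1, 0, 0, -5, 0, 0, 0]
    - [-1, 0, 0, -10, 0, 0, 0]
    - [-1, 0, 0, -15, 0, 0, 0]
    - [-1, 0, 0, -15, 0, 0, 0]
    - [-1, 0, 0, -5, 0, 0, 0]
    - [-1, 0, 0, 0, 0, 0, 0]
    - [-1, 0, 0, 0, 0, 0, 0]

```text
time: 5.0
tool_pos: [457.4, 243.5, 139.8]
tcp_rot: [180.0, 0.0, 179.9]
ft_force: [-0.0, -0.3, -1.0]
finger_gap: 31.1
grip_force: 24.8
```

Emit:
apply_moves:
  steps:
    - [-1, 0, -20, 0, 0, 0, 0]
    - [-1, 0, -30, 0, 0, 0, 0]
    - [-1, 0, -35, 0, 0, 0, 0]
    - [-1, 1, -35, 0, 0, 0, 0]
    - [-1, 1, -35, 0, 0, 0, 0]
    - [-1, 1, -35, 0, 0, 0, 0]
    - [-1, 1, -35, 0, 0, 0, 0]
    - [-1, 0, -35, 0, 0, 0, 0]

```text
time: 5.8
tool_pos: [452.2, -17.7, 139.0]
tcp_rot: [180.0, -0.1, 179.9]
ft_force: [-0.6, -0.2, -0.6]
finger_gap: 30.8
grip_force: 24.9
```

Emit:
apply_moves:
  steps:
    - [-1, 0, -35, 0, 0, 0, 0]
    - [-1, 0, -35, 0, 0, 0, 0]
    - [-1, 0, -35, 0, 0, 0, 0]
    - [-1, 0, -35, 0, 0, 0, 0]
    - [-1, 0, -30, 0, 0, 0, 0]
    - [-1, 0, -24, 0, 0, 0, 0]
    - [-1, 0, 0, 0, 0, 0, 0]
    - [-1, 0, 0, 0, 0, 0, 0]

```text
time: 6.6
tool_pos: [452.2, -210.3, 139.0]
tcp_rot: [179.9, -0.1, 179.8]
ft_force: [1.0, 0.1, -0.7]
finger_gap: 30.8
grip_force: 24.9
```

Emit:
apply_moves:
  steps:
    - [-1, 0, 0, 15, 0, 0, 0]
    - [-1, 0, 0, 20, 0, 0, 0]
    - [-1, 0, 0, 20, 0, 0, 0]
    - [-1, 0, 0, 20, 0, 0, 0]
    - [-1, 0, 0, 20, 0, 0, 0]
    - [-1, 0, 0, 10, 0, 0, 0]
    - [-1, 0, 0, 0, 0, 0, 0]
    - [-1, 0, 0, 0, 0, 0, 0]

```text
time: 7.4
tool_pos: [453.0, -210.0, 35.0]
tcp_rot: [180.0, -0.0, 180.0]
ft_force: [0.7, -1.3, -0.3]
finger_gap: 30.8
grip_force: 24.9
```

Run:
```python
from bench import r
import cv2,numpy as np
s=r.snapshot("scene"); cv2.imwrite("pics/a3.png",cv2.resize(s["color"][120:210,180:280],None,fx=6,fy=6,interpolation=cv2.INTER_CUBIC)); print(r.sense()["tool_pos"])
```

```text
[ 453.44822511 -210.44315081   35.65253063]
```

View pics/a3.png

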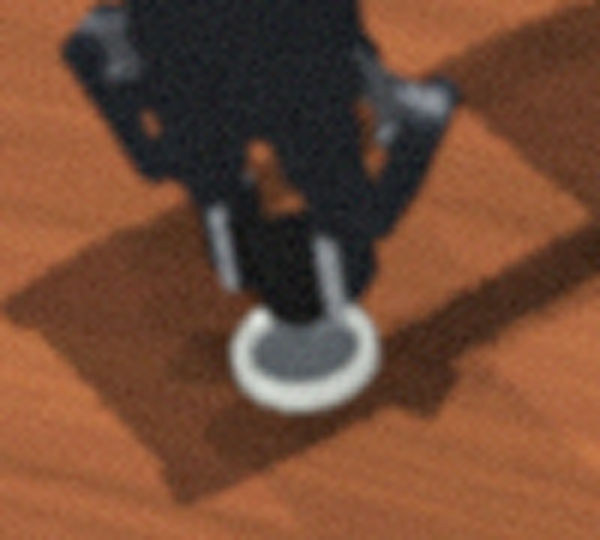

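The stopper is above the recess: its foot at (298,300) falls to about (298,350), and the recess centre is (303,352). Lowering.

Emit:
apply_moves:
  steps:
    - [-1, 0, 0, 6, 0, 0, 0]
    - [-1, 0, 0, 6, 0, 0, 0]
    - [-1, 0, 0, 4, 0, 0, 0]
    - [-1, 0, 0, 3, 0, 0, 0]
    - [-1, 0, 0, 2, 0, 0, 0]
    - [-1, 0, 0, 2, 0, 0, 0]
    - [-1, 0, 0, 1, 0, 0, 0]
    - [-1, 0, 0, 0, 0, 0, 0]

```text
time: 8.25
tool_pos: [452.9, -210.5, 10.9]
tcp_rot: [-180.0, 0.0, 179.9]
ft_force: [0.7, 0.1, -0.0]
finger_gap: 30.9
grip_force: 25.0
```

Emit:
apply_moves:
  steps:
    - [-1, 0, 0, 0.5, 0, 0, 0]
    - [-1, 0, 0, 0.5, 0, 0, 0]
    - [-1, 0, 0, 0.5, 0, 0, 0]
    - [-1, 0, 0, 0, 0, 0, 0]
    - [-1, 0, 0, 0, 0, 0, 0]
    - [-1, 0, 0, 0, 0, 0, 0]
    - [-1, 0, 0, 0, 0, 0, 0]
    - [-1, 0, 0, 0, 0, 0, 0]

```text
time: 9.05
tool_pos: [453.1, -210.6, 10.7]
tcp_rot: [-180.0, 0.0, 179.9]
ft_force: [-5.5, 2.9, 13.8]
finger_gap: 30.9
grip_force: 26.1
```

Emit:
apply_moves:
  steps:
    - [-0.25, 0, 0, -0.5, 0, 0, 0]
    - [-0.2, 0, 0, 0, 0, 0, 0]
    - [-0.1, 0, 0, 0, 0, 0, 0]
    - [0, 0, 0, 0, 0, 0, 0]
    - [0.2, 0, 0, 0, 0, 0, 0]
    - [0.3, 0, 0, 0, 0, 0, 0]
    - [0.3, 0, 0, 0, 0, 0, 0]
    - [0.3, 0, 0, 0, 0, 0, 0]

```text
time: 9.85
tool_pos: [452.8, -210.5, 9.9]
tcp_rot: [-180.0, 0.0, 179.9]
ft_force: [1.4, 0.2, -0.1]
finger_gap: 55.7
grip_force: 0.0
```

Emit:
apply_moves:
  steps:
    - [0.3, 0, 0, -5, 0, 0, 0]
    - [0.4, 0, 0, -15, 0, 0, 0]
    - [0.6, 0, 0, -20, 0, 0, 0]
    - [1, 0, 0, -30, 0, 0, 0]
    - [1, 0, 0, -30, 0, 0, 0]
    - [1, 0, 0, -30, 0, 0, 0]
    - [1, 0, 0, 0, 0, 0, 0]
    - [1, 0, 0, 0, 0, 0, 0]

```text
time: 10.65
tool_pos: [453.5, -210.9, 141.1]
tcp_rot: [-179.9, 0.1, 179.9]
ft_force: [-0.7, 0.1, -0.1]
finger_gap: 85.3
grip_force: 0.0
```

Emit:
apply_moves:
  steps:
    - [1, 0, 30, 0, 0, 0, 0]
    - [1, 0, 35, 0, 0, 0, 0]
    - [1, 0, 35, 0, 0, 0, 0]
    - [1, 0, 35, 0, 0, 0, 0]
    - [1, 0, 35, 0, 0, 0, 0]
    - [1, 0, 35, 0, 0, 0, 0]
    - [1, 0, 0, 0, 0, 0, 0]
    - [1, 0, 0, 0, 0, 0, 0]

```text
time: 11.45
tool_pos: [452.3, -4.9, 138.7]
tcp_rot: [-180.0, -0.1, -180.0]
ft_force: [0.2, -0.5, -0.2]
finger_gap: 85.4
grip_force: 0.0
```

```bash
cat > look.py <<'E'
from bench import r
from h import *
def ext(P,box,lo,hi):
    v0,v1,u0,u1=box; g=P[v0:v1,u0:u1].reshape(-1,3); q=g[(g[:,2]>lo)&(g[:,2]<hi)]
    return len(q),q.mean(0).round(1),q.min(0).round(0)[:2],q.max(0).round(0)[:2]
E
python3 - <<'E'
from look import *
t=r.snapshot("top"); c=r.snapshot("scene"); np.savez("t1.npz",**t)
P=cloud(t)
print("stopper",ext(P,(200,250,410,460),28,45))
print("cup",ext(P,(190,270,180,260),78,92)); print("nut",ext(P,(190,270,180,260),38,46)); print("disc",ext(P,(190,270,180,260),20,29))
P=cloud(c)
print("cup",ext(P,(185,255,415,475),78,92)); print("nut",ext(P,(185,255,415,475),38,46))
a=cv2.resize(t["color"][195:265,180:250],None,fx=6,fy=6,interpolation=cv2.INTER_CUBIC)
b=cv2.resize(c["color"][150:220,195:265],None,fx=6,fy=6,interpolation=cv2.INTER_CUBIC)
cv2.imwrite("pics/a4.png",cv2.resize(np.hstack([a,b]),(800,400)))
E
```

```text
stopper (135, array([ 451.9, -213.9,   33.7]), array([ 438., -226.]), array([ 466., -203.]))
cup (343, array([456.1, 241.4,  83.8]), array([438., 222.]), array([474., 261.]))
nut (182, array([454.1, 234.3,  42. ]), array([427., 216.]), array([483., 270.]))
disc (242, array([456.7, 233.3,  24.3]), array([422., 209.]), array([536., 274.]))
cup (320, array([459.4, 241.7,  83.2]), array([438., 222.]), array([478., 261.]))
nut (219, array([468.9, 243.8,  41.9]), array([437., 216.]), array([486., 270.]))
```

View pics/a4.png

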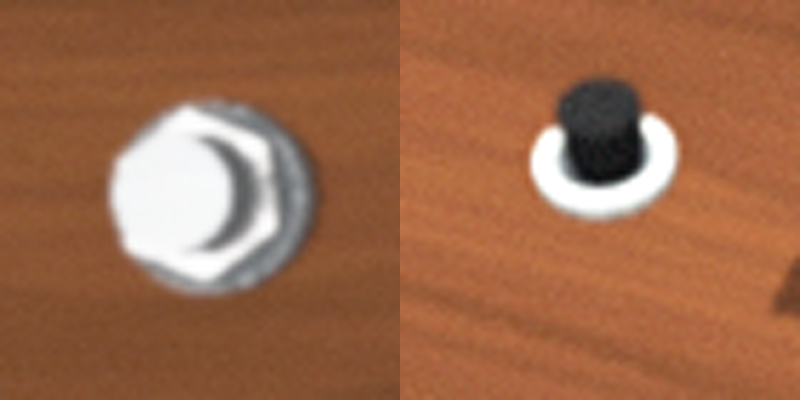

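The stopper stands upright in the small dish (right half, 600,130). The cup's centre is at about (457,241.5). Going for the cup.

Emit:
apply_moves:
  steps:
    - [1, -4, 27, 0, 0, 0, 0]
    - [1, 0, 35, 0, 0, 0, 0]
    - [1, 0, 35, 0, 0, 0, 0]
    - [1, 0, 35, 0, 0, 0, 0]
    - [1, 0, 35, 0, 0, 0, 0]
    - [1, 0, 35, 0, 0, 0, 0]
    - [1, 0, 30, 0, 0, 0, 0]
    - [1, 0, 15, 0, 0, 0, 0]

```text
time: 12.35
tool_pos: [457.8, 242.4, 139.5]
tcp_rot: [180.0, -0.0, 179.9]
ft_force: [-0.3, -0.5, -0.6]
finger_gap: 85.2
grip_force: 0.0
```

Emit:
apply_moves:
  steps:
    - [1, 0, 0, 0, 0, 0, 0]
    - [1, 0, 0, 0, 0, 0, 0]
    - [1, 0, 0, 10, 0, 0, 0]
    - [1, 0, 0, 10, 0, 0, 0]
    - [1, 0, 0, 10, 0, 0, 0]
    - [1, 0, 0, 0, 0, 0, 0]
    - [1, 0, 0, 0, 0, 0, 0]
    - [1, 0, 0, 0, 0, 0, 0]

```text
time: 13.15
tool_pos: [457.7, 241.6, 110.2]
tcp_rot: [180.0, 0.0, 179.9]
ft_force: [-0.2, 0.0, -0.2]
finger_gap: 85.3
grip_force: 0.0
```

Now down 57 and close. Steel needs a firmer grip.

Emit:
apply_moves:
  steps:
    - [1, 0, 0, 12, 0, 0, 0]
    - [1, 0, 0, 15, 0, 0, 0]
    - [1, 0, 0, 15, 0, 0, 0]
    - [1, 0, 0, 10, 0, 0, 0]
    - [1, 0, 0, 5, 0, 0, 0]
    - [1, 0, 0, 0, 0, 0, 0]
    - [1, 0, 0, 0, 0, 0, 0]
    - [1, 0, 0, 0, 0, 0, 0]

```text
time: 13.95
tool_pos: [458.1, 241.8, 53.6]
tcp_rot: [180.0, 0.1, 179.9]
ft_force: [0.2, -0.3, -0.0]
finger_gap: 85.2
grip_force: 0.0
```

Emit:
apply_moves:
  steps:
    - [0.5, 0, 0, 0, 0, 0, 0]
    - [0.3, 0, 0, 0, 0, 0, 0]
    - [0.2, 0, 0, 0, 0, 0, 0]
    - [-1, 0, 0, 0, 0, 0, 0]
    - [-1, 0, 0, 0, 0, 0, 0]
    - [-1, 0, 0, 0, 0, 0, 0]
    - [-1, 0, 0, 0, 0, 0, 0]
    - [-1, 0, 0, 0, 0, 0, 0]
  squeeze: 45

```text
time: 14.75
tool_pos: [457.8, 241.7, 53.2]
tcp_rot: [180.0, 0.0, 179.9]
ft_force: [-0.0, 1.5, 4.4]
finger_gap: 38.0
grip_force: 45.4
```

Emit:
apply_moves:
  steps:
    - [-1, 0, 0, 0, 0, 0, 0]
    - [-1, 0, 0, -4, 0, 0, 0]
    - [-1, 0, 0, -8, 0, 0, 0]
    - [-1, 0, 0, -15, 0, 0, 0]
    - [-1, 0, 0, -20, 0, 0, 0]
    - [-1, 0, 0, -10, 0, 0, 0]
    - [-1, 0, 0, 0, 0, 0, 0]
    - [-1, 0, 0, 0, 0, 0, 0]

```text
time: 15.55
tool_pos: [457.5, 241.5, 110.0]
tcp_rot: [180.0, 0.0, 179.9]
ft_force: [-0.7, -0.4, -1.5]
finger_gap: 38.1
grip_force: 45.3
```

Emit:
apply_moves:
  steps:
    - [-1, -20, 0, 0, 0, 0, 0]
    - [-1, -30, 0, 0, 0, 0, 0]
    - [-1, -35, 0, 0, 0, 0, 0]
    - [-1, -35, 0, 0, 0, 0, 0]
    - [-1, -35, 0, 0, 0, 0, 0]
    - [-1, -25, 0, 0, 0, 0, 0]
    - [-1, -13.5, 0, 0, 0, 0, 0]
    - [-1, 0, 0, 0, 0, 0, 0]

```text
time: 16.35
tool_pos: [651.6, 240.5, 107.8]
tcp_rot: [-180.0, -0.1, 179.9]
ft_force: [0.1, 0.2, -2.1]
finger_gap: 38.2
grip_force: 45.4
```

Emit:
apply_moves:
  steps:
    - [-1, 0, 0, 10, 0, 0, 0]
    - [-1, 0, 0, 20, 0, 0, 0]
    - [-1, 0, 0, 20, 0, 0, 0]
    - [-1, 0, 0, 15, 0, 0, 0]
    - [-1, 0, 0, 5, 0, 0, 0]
    - [-1, 0, 0, 0, 0, 0, 0]
    - [-1, 0, 0, 0, 0, 0, 0]
    - [-1, 0, 0, 0, 0, 0, 0]

```text
time: 17.15
tool_pos: [651.9, 241.6, 41.4]
tcp_rot: [180.0, 0.1, 179.9]
ft_force: [-0.2, 1.5, -0.9]
finger_gap: 38.3
grip_force: 45.4
```

Run:
```python
from look import *
t=r.snapshot("top"); c=r.snapshot("scene")
print(r.sense()["tool_pos"]); P=cloud(t)
print("nut",ext(P,(190,270,180,260),38,46)); print("disc",ext(P,(190,270,180,260),20,29))
P=cloud(c); print("nut",ext(P,(185,255,415,475),38,46))
a=cv2.resize(t["color"][200:260,190:250],(400,400),interpolation=cv2.INTER_CUBIC)
b=cv2.resize(c["color"][265:345,385:465],(400,400),interpolation=cv2.INTER_CUBIC)
cv2.imwrite("pics/a5.png",np.hstack([a,b]))
```

```text
[651.84970901 241.48152751  41.23788894]look.py:5: RuntimeWarning: Mean of empty slice.
  return len(q),q.mean(0).round(1),q.min(0).round(0)[:2],q.max(0).round(0)[:2]
  ret = um.true_divide(
Traceback (most recent call last):
  File "look.py", line 5, in ext
    return len(q),q.mean(0).round(1),q.min(0).round(0)[:2],q.max(0).round(0)[:2]
                                     ~~~~~^^^
ValueError: zero-size array to reduction operation minimum which has no identity
```

Run:
```python
from look import *
c=r.snapshot("scene")
cv2.imwrite("pics/a5.png",cv2.resize(c["color"][255:345,380:470],(540,540),interpolation=cv2.INTER_CUBIC))
```

```text
(no output)
```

View pics/a5.png

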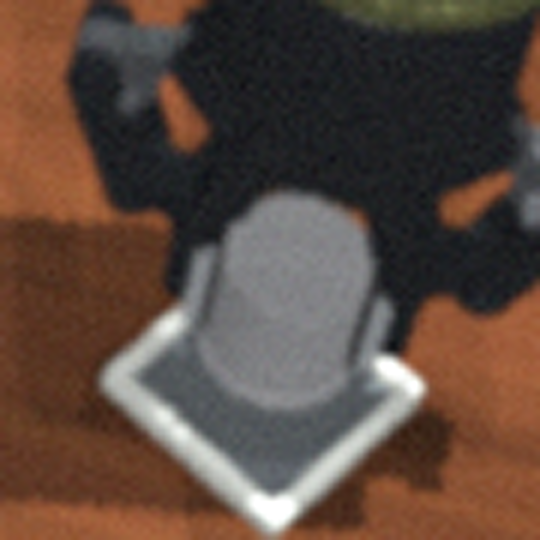

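The cup's bottom (277,340) falls to about (265,390), the tray's centre. Lowering.

Emit:
apply_moves:
  steps:
    - [-1, 0, 0, 6, 0, 0, 0]
    - [-1, 0, 0, 7, 0, 0, 0]
    - [-1, 0, 0, 5, 0, 0, 0]
    - [-1, 0, 0, 3, 0, 0, 0]
    - [-1, 0, 0, 2, 0, 0, 0]
    - [-1, 0, 0, 2, 0, 0, 0]
    - [-1, 0, 0, 0.5, 0, 0, 0]
    - [-1, 0, 0, 0, 0, 0, 0]

```text
time: 18.1
tool_pos: [651.1, 241.3, 15.3]
tcp_rot: [180.0, 0.0, 179.9]
ft_force: [-3.4, -0.4, 5.1]
finger_gap: 38.0
grip_force: 46.0
```

Emit:
apply_moves:
  steps:
    - [-1, 0, 0, 0, 0, 0, 0]
    - [-1, 0, 0, 0.5, 0, 0, 0]
    - [-1, 0, 0, 0.5, 0, 0, 0]
    - [-1, 0, 0, 0, 0, 0, 0]
    - [-1, 0, 0, 0, 0, 0, 0]
    - [-1, 0, 0, 0, 0, 0, 0]
    - [-1, 0, 0, 0, 0, 0, 0]
    - [-1, 0, 0, 0, 0, 0, 0]

```text
time: 18.9
tool_pos: [651.2, 241.3, 15.3]
tcp_rot: [-180.0, 0.0, 179.9]
ft_force: [-9.1, -3.5, 11.8]
finger_gap: 38.2
grip_force: 46.7
```

Emit:
apply_moves:
  steps:
    - [-0.05, 0, 0, -0.8, 0, 0, 0]
    - [0, 0, 0, 0, 0, 0, 0]
    - [0.1, 0, 0, 0, 0, 0, 0]
    - [0.2, 0, 0, 0, 0, 0, 0]
    - [0.3, 0, 0, 0, 0, 0, 0]
    - [0.5, 0, 0, 0, 0, 0, 0]
    - [0.5, 0, 0, 0, 0, 0, 0]
    - [0.5, 0, 0, 0, 0, 0, 0]

```text
time: 19.7
tool_pos: [651.0, 241.2, 14.1]
tcp_rot: [-180.0, -0.0, 179.9]
ft_force: [-0.1, -0.1, 0.6]
finger_gap: 63.8
grip_force: 0.0
```

Emit:
apply_moves:
  steps:
    - [0.5, 0, 0, -5, 0, 0, 0]
    - [0.6, 0, 0, -15, 0, 0, 0]
    - [0.7, 0, 0, -20, 0, 0, 0]
    - [1, 0, 0, -30, 0, 0, 0]
    - [1, 0, 0, -30, 0, 0, 0]
    - [1, 0, 0, -30, 0, 0, 0]
    - [1, 0, 0, 0, 0, 0, 0]
    - [1, 0, 0, 0, 0, 0, 0]

```text
time: 20.5
tool_pos: [652.1, 241.6, 147.0]
tcp_rot: [179.9, 0.2, 179.9]
ft_force: [-0.5, -0.9, -1.3]
finger_gap: 85.4
grip_force: 0.0
```

Emit:
apply_moves:
  steps:
    - [1, 10, -20, 0, 0, 0, 0]
    - [1, 20, -30, 0, 0, 0, 0]
    - [1, 20, -30, 0, 0, 0, 0]
    - [1, 20, -30, 0, 0, 0, 0]
    - [1, 20, -30, 0, 0, 0, 0]
    - [1, 20, -20, 0, 0, 0, 0]
    - [1, 0, 0, 0, 0, 0, 0]
    - [1, 0, 0, 0, 0, 0, 0]

```text
time: 21.3
tool_pos: [540.0, 81.1, 143.4]
tcp_rot: [180.0, -0.1, 179.9]
ft_force: [0.5, 0.6, -0.1]
finger_gap: 85.2
grip_force: 0.0
```

Run:
```python
from look import *
t=r.snapshot("top"); c=r.snapshot("scene")
print(r.sense()["tool_pos"]); P=cloud(t)
def tr(*a):
    try: print(a[0],ext(*a[1:]))
    except ValueError: print(a[0],"none")
tr("nut",P,(190,270,180,260),38,46); tr("disc",P,(190,270,180,260),20,29);tr("cup",P,(105,165,190,245),38,55)
P=cloud(c); tr("nut",P,(185,255,415,475),38,46);tr("cup",P,(265,345,385,465),38,55)
a=cv2.resize(t["color"][200:260,190:250],(400,400),interpolation=cv2.INTER_CUBIC)
b=cv2.resize(c["color"][265:345,385:465],(400,400),interpolation=cv2.INTER_CUBIC)
cv2.imwrite("pics/a6.png",np.hstack([a,b]))
```

```text
[540.9455249   81.89749566 143.87148565]
nut none
disc none
cup none
nut (401, array([458.2, 243. ,  41.4]), array([425., 216.]), array([487., 270.]))
cup (466, array([652.8, 240.9,  45.1]), array([630., 221.]), array([671., 261.]))look.py:5: RuntimeWarning: Mean of empty slice.
  return len(q),q.mean(0).round(1),q.min(0).round(0)[:2],q.max(0).round(0)[:2]
  ret = um.true_divide(
```

View pics/a6.png

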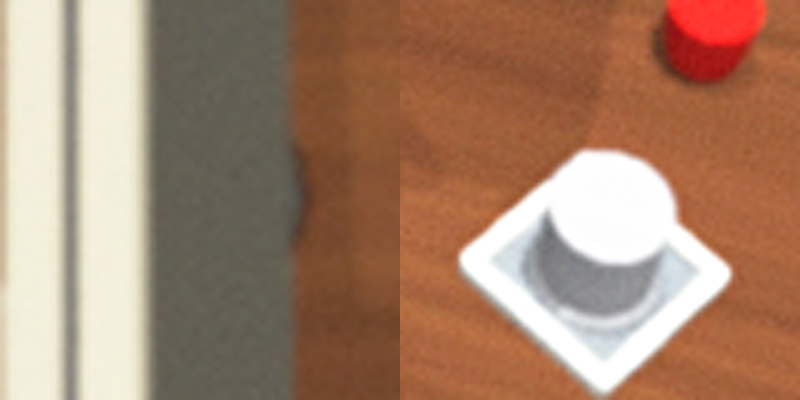

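The cup stands upright in the tray (600,235 in the right half). The nut's orientation comes from the scene cloud next.

Run:
```python
from look import *
c=r.snapshot("scene"); K=c["mtx"];Ti=np.linalg.inv(c["T"])
im=c["color"].astype(int); 
# top face pixels: bright, map to z=42 plane
m=np.zeros((400,640),bool); m[185:255,415:475]=im[185:255,415:475].min(2)>190
v,u=np.nonzero(m); Q=np.array([pix2w(c,a,b,42)[:2] for a,b in zip(u,v)])
P=cloud(c)[185:255,415:475].reshape(-1,3); D=P[abs(P[:,2]-42)<2.5][:,:2]
for n,X in(("bright",Q),("depth",D)):
    best=[]
    for a in np.arange(0,60,1.):
        w=0;cs=[]
        for k in range(3):
            t=np.radians(a+60*k); p=X@[np.cos(t),np.sin(t)]; lo,hi=np.percentile(p,[1,99]); w+=hi-lo; cs.append((np.array([np.cos(t),np.sin(t)]),(hi+lo)/2))
        ce=np.linalg.lstsq(np.array([q[0] for q in cs]),np.array([q[1] for q in cs]),rcond=None)[0]
        best.append((w/3,a,ce.round(1)))
    print(n,len(X),sorted(best,key=lambda b:b[0])[:4])
cv2.imwrite("pics/a7.png",cv2.resize(c["color"][190:255,412:482],(560,520),interpolation=cv2.INTER_CUBIC))
```

```text
bright 527 [(np.float64(64.20234333889005), np.float64(33.0), array([465.6, 245.2])), (np.float64(64.21961034989661), np.float64(34.0), array([465.7, 245.1])), (np.float64(64.24015989165234), np.float64(37.0), array([465.8, 245. ])), (np.float64(64.2459909021038), np.float64(32.0), array([465.5, 245.2]))]
depth 358 [(np.float64(51.976798014351154), np.float64(36.0), array([457.2, 242.6])), (np.float64(51.99400630174315), np.float64(37.0), array([457.2, 242.6])), (np.float64(52.072537517261885), np.float64(38.0), array([457.2, 242.5])), (np.float64(52.07474305353423), np.float64(35.0), array([457.3, 242.8]))]
```

View pics/a7.png

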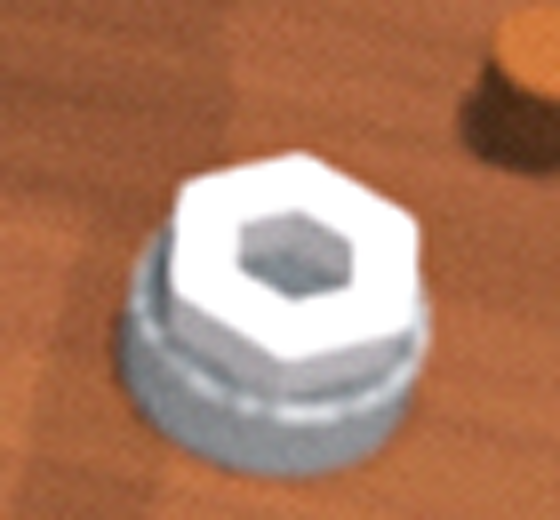

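The nut's corners in the crop are at (298,153), (417,218), (415,310), (290,360), (170,285) and (180,185). Its flats' normals are at about 95°, so I turn 5° over the nut.

Emit:
apply_moves:
  steps:
    - [1, 10, 21, 0, 0, 0, 0]
    - [1, 16, 30, 0, 0, 0, 0]
    - [1, 16, 30, 0, 0, 0, 0]
    - [1, 16, 30, 0, 0, 0, 0]
    - [1, 16, 30, 0, 0, 0, 0]
    - [1, 10, 20, 0, 0, 0, 0]
    - [1, 0, 0, 0, 0, 0, -1]
    - [1, 0, 0, 0, 0, 0, 0]

```text
time: 22.25
tool_pos: [456.7, 244.0, 144.1]
tcp_rot: [-180.0, -0.0, -174.8]
ft_force: [0.5, 0.2, 0.3]
finger_gap: 85.3
grip_force: 0.0
```

Emit:
apply_moves:
  steps:
    - [1, 0, 0, 15, 0, 0, 0]
    - [1, 0, 0, 20, 0, 0, 0]
    - [1, 0, 0, 20, 0, 0, 0]
    - [1, 0, 0, 15, 0, 0, 0]
    - [1, 0, 0, 0, 0, 0, 0]
    - [1, 0, 0, 0, 0, 0, 0]
    - [1, 0, 0, 0, 0, 0, 0]
    - [1, 0, 0, 0, 0, 0, 0]

```text
time: 23.05
tool_pos: [457.9, 242.9, 75.4]
tcp_rot: [180.0, 0.1, -175.1]
ft_force: [0.0, -0.2, -0.3]
finger_gap: 85.6
grip_force: 0.0
```

Down 51 to 24, then close slowly.

Emit:
apply_moves:
  steps:
    - [1, 0, 0, 12, 0, 0, 0]
    - [1, 0, 0, 14, 0, 0, 0]
    - [1, 0, 0, 12, 0, 0, 0]
    - [1, 0, 0, 8, 0, 0, 0]
    - [1, 0, 0, 5, 0, 0, 0]
    - [1, 0, 0, 0, 0, 0, 0]
    - [1, 0, 0, 0, 0, 0, 0]
    - [1, 0, 0, 0, 0, 0, 0]

```text
time: 23.85
tool_pos: [457.5, 242.7, 23.8]
tcp_rot: [180.0, 0.1, -175.1]
ft_force: [-0.5, -0.2, -0.5]
finger_gap: 85.3
grip_force: 0.0
```

Emit:
apply_moves:
  steps:
    - [0.6, 0, 0, 0, 0, 0, 0]
    - [0.5, 0, 0, 0, 0, 0, 0]
    - [0.4, 0, 0, 0, 0, 0, 0]
    - [0.3, 0, 0, 0, 0, 0, 0]
    - [-1, 0, 0, 0, 0, 0, 0]
    - [-1, 0, 0, 0, 0, 0, 0]
    - [-1, 0, 0, 0, 0, 0, 0]
    - [-1, 0, 0, 0, 0, 0, 0]
  squeeze: 45

```text
time: 24.65
tool_pos: [457.4, 242.7, 23.7]
tcp_rot: [180.0, 0.0, -175.1]
ft_force: [-0.5, -0.2, 6.0]
finger_gap: 50.7
grip_force: 47.6
```

Emit:
apply_moves:
  steps:
    - [-1, 0, 0, 0, 0, 0, 0]
    - [-1, 0, 0, -2, 0, 0, 0]
    - [-1, 0, 0, -4, 0, 0, 0]
    - [-1, 0, 0, -8, 0, 0, 0]
    - [-1, 0, 0, -8, 0, 0, 0]
    - [-1, 0, 0, -4, 0, 0, 0]
    - [-1, 0, 0, 0, 0, 0, 0]
    - [-1, 0, 0, 0, 0, 0, 0]

```text
time: 25.45
tool_pos: [457.1, 242.6, 49.4]
tcp_rot: [180.0, 0.0, -175.1]
ft_force: [-0.7, 0.1, -1.8]
finger_gap: 51.1
grip_force: 46.9
```

The nut is held. Lifting and carrying it high over to the peg plate.

Emit:
apply_moves:
  steps:
    - [-1, 0, 0, -10, 0, 0, 0]
    - [-1, 0, 0, -20, 0, 0, 0]
    - [-1, 0, 0, -25, 0, 0, 0]
    - [-1, 0, 0, -25, 0, 0, 0]
    - [-1, 0, 0, -20, 0, 0, 0]
    - [-1, 0, 0, -10, 0, 0, 0]
    - [-1, 0, 0, 0, 0, 0, 0]
    - [-1, 0, 0, 0, 0, 0, 0]

```text
time: 26.25
tool_pos: [456.6, 242.4, 158.4]
tcp_rot: [-180.0, -0.1, -175.1]
ft_force: [0.3, -0.5, -1.2]
finger_gap: 51.1
grip_force: 47.0
```

Emit:
apply_moves:
  steps:
    - [-1, 0, -15, 0, 0, 0, 0]
    - [-1, -5, -25, 0, 0, 0, 0]
    - [-1, -10, -33, 0, 0, 0, 0]
    - [-1, -10, -33, 0, 0, 0, 0]
    - [-1, -10, -33, 0, 0, 0, 0]
    - [-1, -10, -33, 0, 0, 0, 0]
    - [-1, -10, -33, 0, 0, 0, 0]
    - [-1, -10, -33, 0, 0, 0, 0]

```text
time: 27.05
tool_pos: [541.3, 8.8, 157.6]
tcp_rot: [180.0, -0.1, -175.1]
ft_force: [0.3, -0.6, -1.3]
finger_gap: 51.0
grip_force: 47.1
```

Emit:
apply_moves:
  steps:
    - [-1, -10, -33, 0, 0, 0, 0]
    - [-1, -10, -33, 0, 0, 0, 0]
    - [-1, -10, -33, 0, 0, 0, 0]
    - [-1, -10, -33, 0, 0, 0, 0]
    - [-1, -15, -33, 0, 0, 0, 0]
    - [-1, -15, -33, 0, 0, 0, 0]
    - [-1, -10, -25, 0, 0, 0, 0]
    - [-1, -5, -15, 0, 0, 0, 0]

```text
time: 27.85
tool_pos: [646.3, -221.7, 157.0]
tcp_rot: [180.0, -0.2, -175.2]
ft_force: [-0.3, 0.6, -0.8]
finger_gap: 51.0
grip_force: 47.1
```

Emit:
apply_moves:
  steps:
    - [-1, -5, -8, 0, 0, 0, 0]
    - [-1, -2, -7, 0, 0, 0, 0]
    - [-1, 0, 0, 10, 0, 0, 0]
    - [-1, 0, 0, 20, 0, 0, 0]
    - [-1, 0, 0, 20, 0, 0, 0]
    - [-1, 0, 0, 10, 0, 0, 0]
    - [-1, 0, 0, 0, 0, 0, 0]
    - [-1, 0, 0, 0, 0, 0, 0]

```text
time: 28.65
tool_pos: [655.5, -232.8, 99.5]
tcp_rot: [180.0, 0.0, -175.1]
ft_force: [1.1, 0.4, -1.5]
finger_gap: 50.7
grip_force: 47.1
```

Emit:
apply_moves:
  steps:
    - [-1, 4.3, -3.6, 5, 0, 0, 0]
    - [-1, 0, 0, 15, 0, 0, 0]
    - [-1, 0, 0, 20, 0, 0, 0]
    - [-1, 0, 0, 15, 0, 0, 0]
    - [-1, 0, 0, 10, 0, 0, 0]
    - [-1, 0, 0, 5, 0, 0, 0]
    - [-1, 0, 0, 0, 0, 0, 0]
    - [-1, 0, 0, 0, 0, 0, 0]

```text
time: 29.45
tool_pos: [652.0, -237.4, 29.9]
tcp_rot: [-180.0, 0.1, -175.1]
ft_force: [0.4, 0.3, -2.0]
finger_gap: 51.3
grip_force: 47.1
```

Run:
```python
from look import *
c=r.snapshot("scene"); p=r.sense()["tool_pos"]; print(p)
Ti=np.linalg.inv(c["T"])
def pr(P): q=c["mtx"]@(Ti@np.r_[P,1])[:3]; return ((q[:2]/q[2]-[135,200])*7).round(0)
print("nut ctr bottom if TCP",pr([p[0],p[1],p[2]]),"top",pr([p[0],p[1],p[2]+18]),"landing top",pr([p[0],p[1],23]), "plate ctr", pr([p[0],p[1],5]))
cv2.imwrite("pics/a8.png",cv2.resize(c["color"][200:280,135:215],(560,560),interpolation=cv2.INTER_CUBIC))
```

```text
[ 652.28490241 -237.50418402   30.29653948]
nut ctr bottom if TCP [231. 256.] top [215. 212.] landing top [237. 273.] plate ctr [252. 315.]
```

View pics/a8.png

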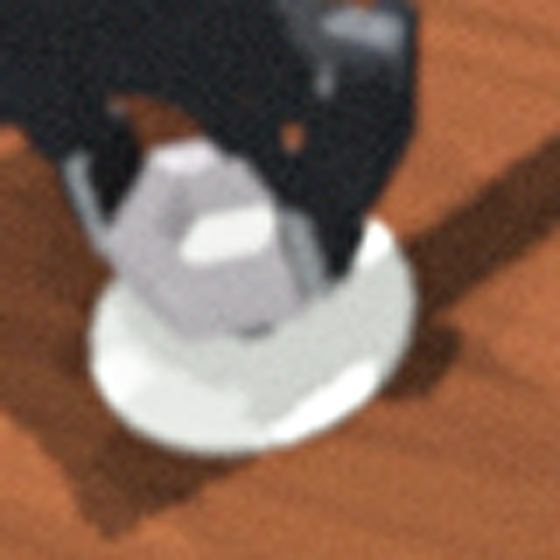

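The nut's predicted landing centre is (252,315), the same as the plate centre (about 251,316). I'll check the nut's tilt by depth.

Run:
```python
from look import *
c=r.snapshot("scene"); P=cloud(c)[200:280,135:215].reshape(-1,3); p=r.sense()["tool_pos"]
m=(np.hypot(P[:,0]-p[0],P[:,1]-p[1])<24)&(P[:,2]>p[2]+10)&(P[:,2]<p[2]+28); Q=P[m]
A=np.c_[Q[:,:2]-p[:2],np.ones(len(Q))]
for _ in range(4):
    k=np.linalg.lstsq(A,Q[:,2],rcond=None)[0]; e=abs(A@k-Q[:,2]); A,Q=A[e<3],Q[e<3]
print(len(Q),k,p,"plane top-18:",k[2]-18)
```

```text
177 [ 2.66292698e-02 -1.45892034e-02  4.76437817e+01] [ 652.35024542 -237.51860917   30.43265747] plane top-18: 29.643781711472272
```

The nut is level, with its bottom at about 30. Lowering over the peg.

Emit:
apply_moves:
  steps:
    - [-1, 0, 0, 5, 0, 0, 0]
    - [-1, 0, 0, 5, 0, 0, 0]
    - [-1, 0, 0, 5, 0, 0, 0]
    - [-1, 0, 0, 4, 0, 0, 0]
    - [-1, 0, 0, 3, 0, 0, 0]
    - [-1, 0, 0, 2, 0, 0, 0]
    - [-1, 0, 0, 1, 0, 0, 0]
    - [-1, 0, 0, 0, 0, 0, 0]

```text
time: 30.35
tool_pos: [651.5, -237.2, 4.8]
tcp_rot: [180.0, -0.0, -175.1]
ft_force: [-2.3, 0.8, 3.3]
finger_gap: 50.6
grip_force: 47.6
```

Emit:
apply_moves:
  steps:
    - [-1, 0, 0, 0, 0, 0, 0]
    - [-1, 0, 0, 0.5, 0, 0, 0]
    - [-1, 0, 0, 0.5, 0, 0, 0]
    - [-1, 0, 0, 0, 0, 0, 0]
    - [-1, 0, 0, 0, 0, 0, 0]
    - [-1, 0, 0, 0, 0, 0, 0]
    - [-1, 0, 0, 0, 0, 0, 0]
    - [-1, 0, 0, 0, 0, 0, 0]

```text
time: 31.15
tool_pos: [651.6, -237.2, 4.7]
tcp_rot: [-180.0, 0.0, -175.1]
ft_force: [-8.2, 3.2, 11.7]
finger_gap: 51.4
grip_force: 48.6
```

Contact at exactly the seated height. Releasing.

Emit:
apply_moves:
  steps:
    - [0.25, 0, 0, -0.8, 0, 0, 0]
    - [0.3, 0, 0, 0, 0, 0, 0]
    - [0.4, 0, 0, 0, 0, 0, 0]
    - [0.5, 0, 0, 0, 0, 0, 0]
    - [0.7, 0, 0, 0, 0, 0, 0]
    - [1, 0, 0, 0, 0, 0, 0]
    - [1, 0, 0, 0, 0, 0, 0]
    - [1, 0, 0, 0, 0, 0, 0]

```text
time: 31.95
tool_pos: [651.5, -237.2, 4.0]
tcp_rot: [180.0, 0.0, -175.1]
ft_force: [-0.9, -0.8, -0.2]
finger_gap: 85.2
grip_force: 0.0
```

Emit:
apply_moves:
  steps:
    - [1, 0, 0, -10, 0, 0, 0]
    - [1, 0, 0, -20, 0, 0, 0]
    - [1, 0, 0, -30, 0, 0, 0]
    - [1, 0, 0, -35, 0, 0, 0]
    - [1, 0, 0, -35, 0, 0, 0]
    - [1, 0, 0, -25, 0, 0, 0]
    - [1, 0, 0, 0, 0, 0, 0]
    - [1, 0, 0, 0, 0, 0, 0]

```text
time: 32.75
tool_pos: [652.2, -237.4, 160.7]
tcp_rot: [-179.9, 0.1, -175.1]
ft_force: [0.4, 0.5, -1.0]
finger_gap: 85.0
grip_force: 0.0
```

Emit:
apply_moves:
  steps:
    - [1, 10, 15, 0, 0, 0, 0]
    - [1, 20, 20, 0, 0, 0, 0]
    - [1, 25, 20, 0, 0, 0, 0]
    - [1, 25, 20, 0, 0, 0, 0]
    - [1, 25, 20, 0, 0, 0, 0]
    - [1, 25, 20, 0, 0, 0, 0]
    - [1, 20, 20, 0, 0, 0, 0]
    - [1, 0, 15, 0, 0, 0, 0]

```text
time: 33.55
tool_pos: [486.1, -99.3, 157.0]
tcp_rot: [179.9, -0.2, -175.1]
ft_force: [0.3, 0.3, 0.1]
finger_gap: 85.5
grip_force: 0.0
```

Run:
```python
from look import *
t=r.snapshot("top"); c=r.snapshot("scene"); print(r.sense()["tool_pos"])
P=cloud(t); print("disc",ext(P,(190,270,180,260),21,27))
P=cloud(c); print("disc",ext(P,(190,255,410,475),21,27)); print("nut",ext(P,(200,280,135,215),20,26)); print("wide",ext(P,(170,225,285,350),6.5,12))
a=cv2.resize(t["color"][200:260,190:250],(400,400),interpolation=cv2.INTER_CUBIC)
b=cv2.resize(c["color"][200:280,135:215],(400,400),interpolation=cv2.INTER_CUBIC)
cv2.imwrite("pics/a9.png",np.hstack([a,b]))
```

```text
[488.52124785 -98.91650774 158.01721942]
disc (807, array([455.6, 242.9,  24.1]), array([422., 210.]), array([536., 277.]))
disc (767, array([456.6, 243.2,  23.7]), array([355., 209.]), array([490., 282.]))
nut (389, array([ 651.4, -236.5,   22.7]), array([ 622., -266.]), array([ 680., -210.]))
wide (272, array([449.8, -14.9,   8.4]), array([405., -61.]), array([496.,  28.]))
```

View pics/a9.png

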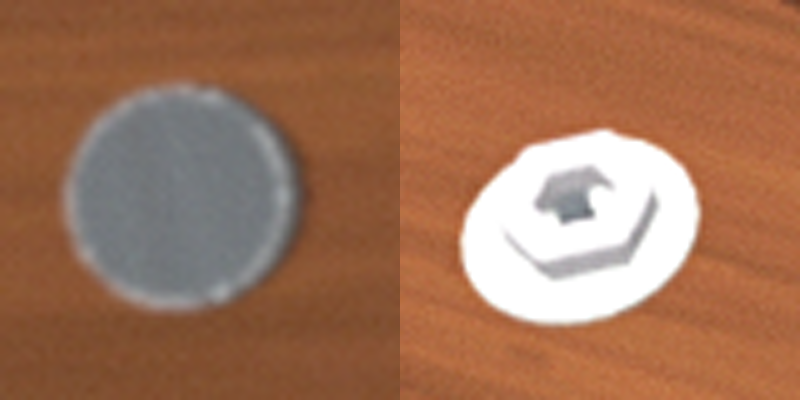

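The nut lies flat over the peg, with the peg seen in its hole at (575,205). The disc is at (456.3,243). Going for it.

Emit:
apply_moves:
  steps:
    - [1, 0, 18, 0, 0, 0, 0]
    - [1, 0, 30, 0, 0, 0, 0]
    - [1, 0, 35, 0, 0, 0, 0]
    - [1, 0, 35, 0, 0, 0, 0]
    - [1, 0, 35, 0, 0, 0, 0]
    - [1, 0, 35, 0, 0, 0, 0]
    - [1, 0, 35, 0, 0, 0, 0]
    - [1, 0, 35, 0, 0, 0, 0]

```text
time: 34.45
tool_pos: [467.6, 157.8, 158.6]
tcp_rot: [-180.0, -0.0, -175.1]
ft_force: [0.3, 0.2, -0.5]
finger_gap: 85.4
grip_force: 0.0
```

Emit:
apply_moves:
  steps:
    - [1, 0, 35, 0, 0, 0, 0]
    - [1, 0, 30, 0, 0, 0, 0]
    - [1, 3, 20, 0, 0, 0, 0]
    - [1, 0, 0, 20, 0, 0, 0]
    - [1, 0, 0, 30, 0, 0, 0]
    - [1, 0, 0, 30, 0, 0, 0]
    - [1, 0, 0, 10, 0, 0, 0]
    - [1, 0, 0, 0, 0, 0, 0]

```text
time: 35.25
tool_pos: [455.7, 240.3, 66.8]
tcp_rot: [-179.9, -0.2, -175.1]
ft_force: [0.3, -0.1, 0.3]
finger_gap: 85.5
grip_force: 0.0
```

Emit:
apply_moves:
  steps:
    - [1, 0, 0, 0, 0, 0, 0]
    - [1, 0, 0, 0, 0, 0, 0]
    - [1, 0, 0, 0, 0, 0, 0]
    - [1, 0, 0, 0, 0, 0, 0]
    - [1, 0, 0, 0, 0, 0, 0]
    - [1, 0, 0, 0, 0, 0, 0]
    - [1, 0, 0, 0, 0, 0, 0]
    - [1, 0, 0, 0, 0, 0, 0]

```text
time: 36.05
tool_pos: [456.8, 240.9, 69.0]
tcp_rot: [-180.0, -0.0, -175.1]
ft_force: [-0.2, 0.0, 1.0]
finger_gap: 85.4
grip_force: 0.0
```

Correct y by +2, then down 67 to z≈2.

Emit:
apply_moves:
  steps:
    - [1, 0, 2, 5, 0, 0, 0]
    - [1, 0, 0, 15, 0, 0, 0]
    - [1, 0, 0, 15, 0, 0, 0]
    - [1, 0, 0, 14, 0, 0, 0]
    - [1, 0, 0, 10, 0, 0, 0]
    - [1, 0, 0, 5, 0, 0, 0]
    - [1, 0, 0, 3, 0, 0, 0]
    - [1, 0, 0, 0, 0, 0, 0]

```text
time: 36.85
tool_pos: [456.6, 242.9, 1.7]
tcp_rot: [-180.0, -0.0, -175.1]
ft_force: [-0.7, 0.8, 0.8]
finger_gap: 85.5
grip_force: 0.0
```

Emit:
apply_moves:
  steps:
    - [0.85, 0, 0, 0, 0, 0, 0]
    - [0.75, 0, 0, 0, 0, 0, 0]
    - [0.65, 0, 0, 0, 0, 0, 0]
    - [-1, 0, 0, 0, 0, 0, 0]
    - [-1, 0, 0, 0, 0, 0, 0]
    - [-1, 0, 0, 0, 0, 0, 0]
    - [-1, 0, 0, 0, 0, 0, 0]
    - [-1, 0, 0, 0, 0, 0, 0]
  squeeze: 70

```text
time: 37.65
tool_pos: [457.2, 243.2, 3.3]
tcp_rot: [180.0, 0.1, -175.1]
ft_force: [-4.7, -1.3, 10.8]
finger_gap: 65.1
grip_force: 77.8
```

Emit:
apply_moves:
  steps:
    - [-1, 0, 0, 0, 0, 0, 0]
    - [-1, 0, 0, -2, 0, 0, 0]
    - [-1, 0, 0, -4, 0, 0, 0]
    - [-1, 0, 0, -8, 0, 0, 0]
    - [-1, 0, 0, -12, 0, 0, 0]
    - [-1, 0, 0, -10, 0, 0, 0]
    - [-1, 0, 0, -4, 0, 0, 0]
    - [-1, 0, 0, 0, 0, 0, 0]

```text
time: 38.45
tool_pos: [457.6, 243.3, 43.3]
tcp_rot: [180.0, 0.1, -175.1]
ft_force: [0.6, -0.1, -3.3]
finger_gap: 65.1
grip_force: 78.0
```

Emit:
apply_moves:
  steps:
    - [-1, 0, -10, -10, 0, 0, 0]
    - [-1, 3, -20, -10, 0, 0, 0]
    - [-1, 4, -28, -5, 0, 0, 0]
    - [-1, 4, -30, 0, 0, 0, 0]
    - [-1, 4, -30, 0, 0, 0, 0]
    - [-1, 4, -30, 0, 0, 0, 0]
    - [-1, 4, -30, 0, 0, 0, 0]
    - [-1, 4, -30, 0, 0, 0, 0]

```text
time: 39.25
tool_pos: [447.0, 31.6, 67.1]
tcp_rot: [-180.0, -0.0, -175.1]
ft_force: [0.6, -0.7, -3.2]
finger_gap: 65.1
grip_force: 78.7
```

Emit:
apply_moves:
  steps:
    - [-1, 3, -25, 0, 0, 0, 0]
    - [-1, 0, -16, 0, 0, 0, 0]
    - [-1, 0, -8, 0, 0, 0, 0]
    - [-1, 0, 0, 0, 0, 0, 0]
    - [-1, 0, 0, 10, 0, 0, 0]
    - [-1, 0, 0, 15, 0, 0, 0]
    - [-1, 0, 0, 10, 0, 0, 0]
    - [-1, 0, 0, 0, 0, 0, 0]

```text
time: 40.05
tool_pos: [446.8, -14.7, 29.7]
tcp_rot: [179.9, -0.2, -175.0]
ft_force: [-1.1, 0.6, -2.8]
finger_gap: 64.9
grip_force: 78.7
```

Run:
```python
from look import *
c=r.snapshot("scene"); P=cloud(c)[150:240,270:370].reshape(-1,3); p=r.sense()["tool_pos"]
m=(np.hypot(P[:,0]-p[0],P[:,1]-p[1])<30)&(P[:,2]>p[2]+10)&(P[:,2]<p[2]+32); Q=P[m]
A=np.c_[Q[:,:2]-p[:2],np.ones(len(Q))]
for _ in range(4):
    k=np.linalg.lstsq(A,Q[:,2],rcond=None)[0]; e=abs(A@k-Q[:,2]); A,Q=A[e<3],Q[e<3]
print(len(Q),k,p,"bottom:",k[2]-24)
```

```text
506 [-1.50073092e-02  1.55337486e-03  5.01405052e+01] [447.57895891 -14.96714727  30.74938263] bottom: 26.140505227671277
```

The disc is level, with its bottom at about 27. Nudging x by +2 and lowering.

Emit:
apply_moves:
  steps:
    - [-1, -2, 0, 3, 0, 0, 0]
    - [-1, 0, 0, 5, 0, 0, 0]
    - [-1, 0, 0, 5, 0, 0, 0]
    - [-1, 0, 0, 4, 0, 0, 0]
    - [-1, 0, 0, 3, 0, 0, 0]
    - [-1, 0, 0, 2, 0, 0, 0]
    - [-1, 0, 0, 0, 0, 0, 0]
    - [-1, 0, 0, 0, 0, 0, 0]

```text
time: 40.9
tool_pos: [450.9, -15.6, 10.1]
tcp_rot: [-180.0, 0.0, -175.1]
ft_force: [0.5, 1.9, -2.3]
finger_gap: 65.2
grip_force: 78.7
```

Emit:
apply_moves:
  steps:
    - [-1, 0.5, 0, 1, 0, 0, 0]
    - [-1, 0, 0, 1, 0, 0, 0]
    - [-1, 0, 0, 0.6, 0, 0, 0]
    - [-1, 0, 0, 0.4, 0, 0, 0]
    - [-1, 0, 0, 0.3, 0, 0, 0]
    - [-1, 0, 0, 0, 0, 0, 0]
    - [-1, 0, 0, 0, 0, 0, 0]
    - [-1, 0, 0, 0, 0, 0, 0]

```text
time: 41.7
tool_pos: [450.3, -15.6, 7.3]
tcp_rot: [-180.0, -0.0, -175.1]
ft_force: [-6.3, 0.6, 7.0]
finger_gap: 65.1
grip_force: 80.0
```

Contact at the expected height of 7.3. Releasing.

Emit:
apply_moves:
  steps:
    - [0.62, 0, 0, 0, 0, 0, 0]
    - [0.7, 0, 0, 0, 0, 0, 0]
    - [0.8, 0, 0, 0, 0, 0, 0]
    - [1, 0, 0, 0, 0, 0, 0]
    - [1, 0, 0, 0, 0, 0, 0]
    - [1, 0, 0, 0, 0, 0, 0]
    - [1, 0, 0, 0, 0, 0, 0]
    - [1, 0, 0, 0, 0, 0, 0]

```text
time: 42.5
tool_pos: [450.3, -15.6, 6.7]
tcp_rot: [180.0, -0.0, -175.1]
ft_force: [-0.1, -0.8, -0.1]
finger_gap: 85.9
grip_force: 0.0
```

Emit:
apply_moves:
  steps:
    - [1, 0, 0, -5, 0, 0, 0]
    - [1, 0, 0, -10, 0, 0, 0]
    - [1, 0, 0, -20, 0, 0, 0]
    - [1, 0, 0, -30, 0, 0, 0]
    - [1, 0, 0, -35, 0, 0, 0]
    - [1, 0, 0, -30, 0, 0, 0]
    - [1, 0, 0, 0, 0, 0, 0]
    - [1, 0, 0, 0, 0, 0, 0]

```text
time: 43.3
tool_pos: [451.2, -15.7, 138.3]
tcp_rot: [-180.0, 0.2, -175.1]
ft_force: [-0.2, 0.1, -0.1]
finger_gap: 85.4
grip_force: 0.0
```

Run:
```python
from look import *
c=r.snapshot("scene"); P=cloud(c); s=r.sense(); print(s["tool_pos"],s["finger_gap"])
for n,b,lo,hi in(("disc",(170,225,285,350),25,31),("stopper",(150,200,205,260),31,37),("cup",(265,345,385,465),43,49),("nut",(200,280,135,215),20,26)):
    try: print(n,ext(P,b,lo,hi))
    except ValueError: print(n,"none")
cv2.imwrite("pics/a10.png",c["color"])
```

```text
[450.27754358 -15.58667184 136.92720694] 85.43505103573841
disc (641, array([451.2, -15.2,  27.8]), array([416., -49.]), array([484.,  18.]))
stopper (136, array([ 454. , -209.5,   33.5]), array([ 437., -225.]), array([ 470., -194.]))
cup (416, array([651.6, 240.7,  45.7]), array([631., 222.]), array([671., 261.]))
nut (397, array([ 651.8, -237. ,   22.6]), array([ 621., -265.]), array([ 680., -209.]))
```

View pics/a10.png

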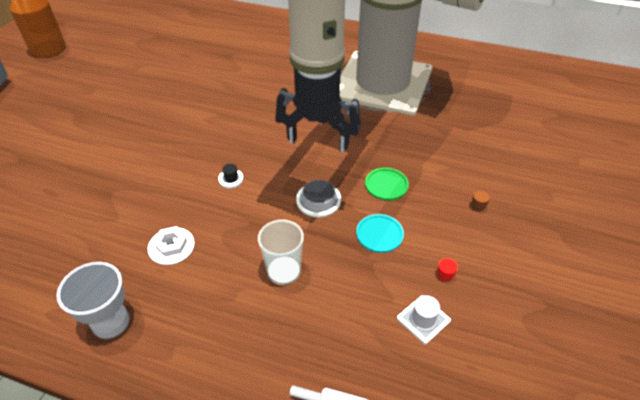

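All four parts are seated: stopper (230,175), cup (425,315), nut (171,243) and disc (319,195). The beaker is unmoved at (282,252). Handing in.

```bash
python3 -c "
from bench import r
print(r.hand_in())"
```

```text
the job is handed in; nothing more can be done
None
```

All four parts stand released and upright on their own holders, the beaker was not moved, and the job was handed in at about 43 s; the hand-in returned no verdict.

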